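# Lean the chalkboard sign on the sweets crate

## Task

Put the chalkboard sign out on the sweet-shop counter: take the black board from its slotted holder and lean it against the front of the sweets crate (the side with the brass plate, away from the robot), its foot on the counter, centred on the crate and square to it, leaning back about 20 degrees from upright. Do not shove the crate, and leave the cream board and the orange jar where they stand.

Things in the scene. Friction and masses are not known exactly. Their poses are not given: they have to be found in the camera images.
- chalkboard: Blank black chalkboard in a pale wooden rim, the same on both faces: a rigid slab 12 mm thick (its x), 140 mm wide (its y), 180 mm high (its z), about 0.25 kg. Origin: centre of its bottom edge. It starts upright in a fixed wooden holder (54 x 110 mm, 36 mm high) with a 15 mm wide, open-topped slot whose floor is 6 mm above the counter; it lifts straight out, and can be pinched across its thickness at the top edge.
- cream_board: Blank cream board with a red rim, of the same size, axes and holder as the chalkboard; a bystander. Either board may stand on the left or the right.
- crate: Brown open wooden crate filled with coloured sweets, a heavy loose block (2.5 kg) 120 mm deep (its x), 160 mm wide (its y), 95 mm high (its z). Origin: centre of its underside. Its upright front face, with a small brass plate flush in it, lies 60 mm from the origin along its +x, which points away from the robot. It stands on the counter (height 0) between the two boards.
- jar: Closed orange jar with a yellow metal lid, radius 38 mm, 110 mm high, origin at the centre of its underside; a bystander on the counter, farther from the robot. (An unlisted flat red gift box, 100 x 140 x 50 mm, lies at the other side of the far counter.)
Not all that is in view belongs to the job. Of the things shaped like the crate, the brown one is meant. Several things have the shape of the chalkboard; the one meant has the colours described above.

How it is judged:
At the end, for the whole second after the job is handed in: The chalkboard stands with its bottom edge on the counter in front of the crate, touching the crate, leaning 10 to 30 degrees from upright, within 20 mm of the crate's middle sideways and within 11 degrees of square to it, released and at rest (angle between chalkboard's own z axis and vertical between 0.175 and 0.524 rad and height (world z) of chalkboard below 0.012 m and x of chalkboard in the frame of crate between 0.065 and 0.14 m and y of chalkboard in the frame of crate between -0.02 and 0.02 m and angle between the y axis of chalkboard and the y axis of crate, either way round below 0.2 rad and contact force between chalkboard and crate above 0.05 N and linear speed of chalkboard below 0.02 m/s and angular speed of chalkboard below 0.1 rad/s).
It fails at once if the cream board is moved more than 20 mm (distance of cream_board from where it was at the start of the episode above 0.02 m).
It fails at once if the jar is moved more than 20 mm (distance of jar from where it was at the start of the episode above 0.02 m).
It fails at once if the crate is shoved more than 25 mm (distance of crate from where it was at the start of the episode above 0.025 m).
It also fails if it takes over 40 s, if anything falls off the work surface, if the arm or the gripper's body presses on something with over 40 N, if the wrist force passes 120 N, or if a joint passes its speed limit or range.

## Robot

A 6-joint arm with a two-finger parallel gripper is mounted at the origin on the work surface. World frame = base frame: x ahead of the robot, y to its left, z up, the work surface at z = 0. Lengths are in m, angles in rad, forces in N, time in s.
With the tool pointing down it reaches from about 0.35 to 0.925 m from the base axis. Payload 6.4 kg.
Tool frame: the origin (TCP) lies between the finger pads; the fingertips stand 11 mm ahead of it and the grasp point (between the pads) lies 8 mm behind it (ctrl.tips_ahead is the distance from the TCP to the fingertips, in m); z points along the fingers, y is the line along which they close (so a half turn about z gives the same grasp; the last joint's range is limited). The gripper opens to 85 mm and grips with 20 to 120 N. Pads are 22 mm wide; open, the fingers measure 114 mm over their backs; the gripper's body (76 mm by 85 mm) begins 54 mm behind the grasp point. The pads swing forward as they close: fully open they stand 13 mm farther back than shut.
Start: joints at [0.964, 0.245, 1.558, -0, 1.339, -0.174], TCP at [0.273, 0.59, 0.219] pointing down, gripper open.
Joint ranges: [-3.13, 3.13], [-1.02, 2.26], [0.13, 2.54], [-0.95, 4.09], [0.21, 2.88], [-2.74, 2.74]. Speed limits (rad/s): [2.57, 2.57, 3.14, 3.14, 3.14, 3.14].

## Interface

Orientations are given as [roll, pitch, yaw] about the fixed x, y, z axes, in that order (R = Rz(yaw) Ry(pitch) Rx(roll)).
In Python, from station import ctrl gives the robot as it stands. Calls block until the motion is done:
- ctrl.move_pose(position, orientation): joint-space move of the TCP to a pose.
- ctrl.line_to(position, orientation=None, velocity=0.15, guard=None): straight line of the TCP; orientation=None keeps the orientation; velocity is the mean speed in m/s. With guard (N) it stops when the force on the tool has changed by that much, and returns True; else False.
- ctrl.set_joints(angles): joint-space move.
- ctrl.gripper_to(opening, f_grip=None): finger opening in m; f_grip is the grip in N (None keeps the last); returns when the fingers have stopped.
- ctrl.dwell(seconds).
- ctrl.inverse_kinematics(position, orientation): joint angles nearest the present ones, or None.
- ctrl.get_obs(): the state.
- ctrl.capture(name): name is "scene" or "top" or "wrist"; returns the picture (420x560x3 uint8, red, green, blue); there is no depth.
- ctrl.camera_info(name): a dict with "vfov" (degrees; the focal length in pixels is half the picture's height over the tangent of half this angle, whatever the lens; pixels are square), "cx", "cy" (the principal point, pixels), "k1" (the pictures are not rectified: a ray, as slopes to the right and down, at radius r is drawn at 1 + k1 r^2 times it, then the intrinsics apply), "cam_to_world" (4x4, takes a point from camera to world coordinates). Camera axes: x right, y down, z forward; pixel columns grow to the right and rows downward; lengths in m; the calibration is good to about 2 mm. A picture is of the moment at which its call begins: read the wrist's pose just before it. camera_info takes no time and is no camera call; for the wrist camera it gives the pose at the moment of the call.
A pose or a line that the arm cannot do raises ctrl.MotionError and nothing moves.
- ctrl.sign_off(): hands the job in; it is judged then, once.
The state is a dict: "time_s": time; "joints": joint angles; "joint_velocities": joint speeds; "tau": joint torques, N m; "ee_pos": TCP position; "eef_rot": TCP orientation; "contact_force": force on the tool from outside, world axes, zero at the start; "moment": the same for the moment, N m; "gripper_width": finger opening in m; "grasp_force": force on a finger pad.
Only numpy, scipy, OpenCV 4.12 (cv2) and the standard library are available. Lean on these libraries where they do the work, as an engineer would, in place of code of your own. Each camera call takes 0.05 s, during which the arm holds its last target. There are 200 camera calls.

## Working session

There is one attempt and no reset: what is moved stays moved. The work goes in short steps, each a Python script; the robot and the scene stay as the last script left them, time stands still between calls to the robot, and variables do not carry over. Pictures are saved under pics/ and viewed, at most 10 in all, crops included, and the job is handed in when it is done.

```bash
ls; mkdir -p pics; cat > h.py <<'E'
import numpy as np, cv2
from station import ctrl
def save(n,im): cv2.imwrite('pics/'+n+'.png',im[:,:,::-1])
def ray(info,u,v):
    f=210/np.tan(np.radians(info['vfov'])/2)
    d=np.array([(u-info['cx'])/f,(v-info['cy'])/f]); s=d.copy()
    for _ in range(20): s=d/(1+info['k1']*(s@s))
    T=np.array(info['cam_to_world']); return T[:3,3],T[:3,:3]@np.array([s[0],s[1],1])
def onplane(info,u,v,z):
    o,d=ray(info,u,v); return o+d*(z-o[2])/d[2]
E
python3 - <<'E'
from h import *
for n in('scene','top'):
    save(n,ctrl.capture(n)); i=ctrl.camera_info(n); print(n,i)
print(ctrl.get_obs()['time_s'])
E
```

```text
pics
scene {'vfov': 42.68957434301276, 'cx': 275.6766259594533, 'cy': 208.49482611509615, 'k1': -0.09664570392829953, 'cam_to_world': array([[ 5.19030912e-01,  6.58740656e-01, -5.44672067e-01,
         1.21348249e+00],
       [ 8.54754803e-01, -3.99209766e-01,  3.31701355e-01,
        -4.06630432e-01],
       [ 1.06675945e-03, -6.37724322e-01, -7.70263949e-01,
         9.58468294e-01],
       [ 0.00000000e+00,  0.00000000e+00,  0.00000000e+00,
         1.00000000e+00]])}
top {'vfov': 52.08769826744766, 'cx': 279.75218725190155, 'cy': 211.31715955258696, 'k1': -0.10215292237828986, 'cam_to_world': array([[ 4.40113865e-03, -9.96209958e-01,  8.68697257e-02,
         4.80452590e-01],
       [-9.99931276e-01, -5.32819870e-03, -1.04428604e-02,
        -3.82841079e-04],
       [ 1.08661406e-02, -8.68177952e-02, -9.96164945e-01,
         1.01462443e+00],
       [ 0.00000000e+00,  0.00000000e+00,  0.00000000e+00,
         1.00000000e+00]])}
0.1
```

View pics/scene.png

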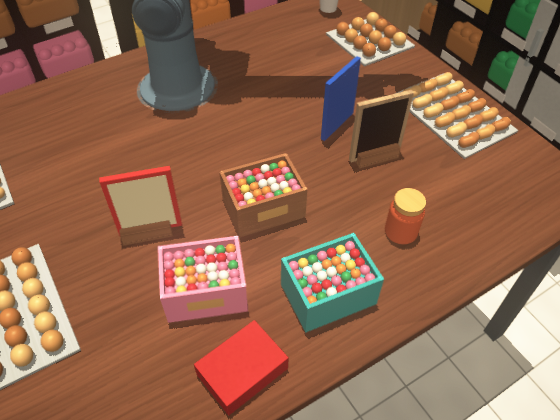

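View pics/top.png

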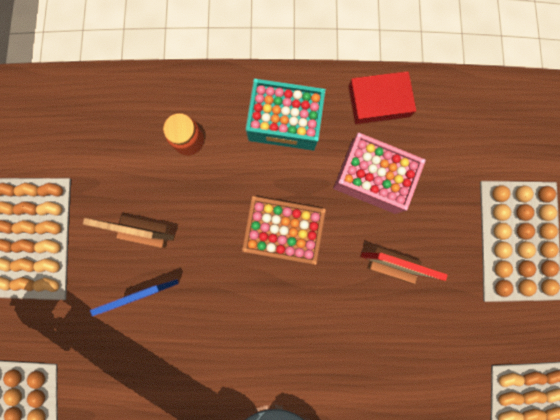

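Top view: black-faced, pale-rimmed board at (118,230), brown crate at (284,231), teal crate at (286,112), pink crate at (382,172), jar at (180,130), gift box at (383,97).
Look-alikes in the scene view:
- Boards: black with pale rim (380,128), blue (340,100), cream with red rim (143,203). I choose the black one.
- Crates: brown (264,193), pink (203,280), teal (332,282). I choose the brown one.

Next is a close crop to check this.

```bash
python3 - <<'E'
import cv2,numpy as np
t=cv2.imread('pics/top.png');s=cv2.imread('pics/scene.png')
a=cv2.resize(t[205:255,75:175],(400,200),interpolation=3)      # x4
b=cv2.resize(s[80:180,340:440],(400,400),interpolation=3) # x4
c=cv2.resize(t[185:275,235:335],(400,360),interpolation=3) # x4
d=cv2.resize(s[145:205,210:310],(400,240),interpolation=3)
cv2.imwrite('pics/crop.png',np.hstack([np.vstack([a,b]),np.vstack([c,d])]))
E
```

```text
(no output)
```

View pics/crop.png

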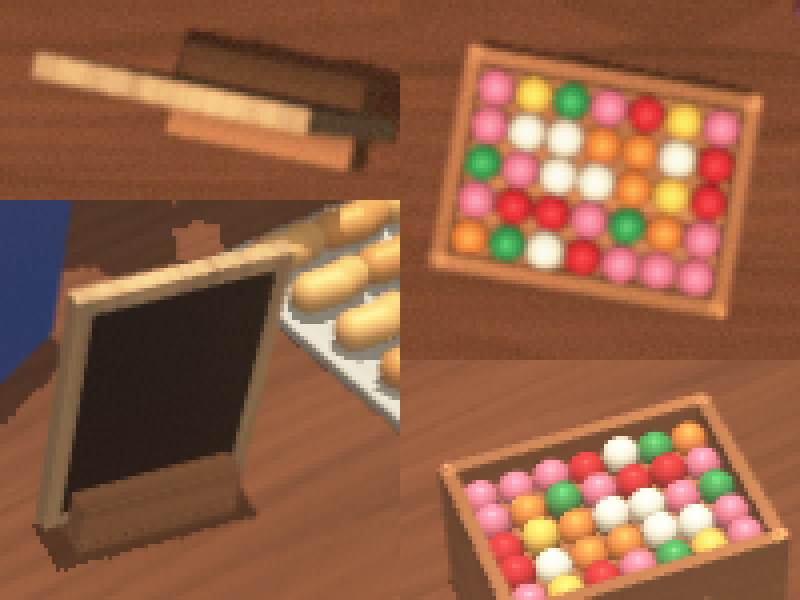

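The crop confirms the choice: a black face in a pale rim in its holder, with its top edge in the top view from about (83,221) to (152,235). The brown crate's rim corners are at (252,196), (325,209), (316,264) and (243,251).

```bash
python3 - <<'E'
from h import *
np.set_printoptions(precision=4,suppress=True)
t=ctrl.camera_info('top');s=ctrl.camera_info('scene')
T=cv2.imread('pics/top.png')
roi=T[205:255,75:175].astype(int); m=((roi[:,:,2]>195)&(roi[:,:,1]>145)).astype(np.uint8)
c=max(cv2.findContours(m,0,2)[0],key=cv2.contourArea); 
q=cv2.boxPoints(cv2.minAreaRect(c))+[75,205]; print('rect px',q)
print('board',np.array([onplane(t,*p,.186) for p in q]))
B=np.array([onplane(t,*p,.186) for p in [(82.8,217.9),(82.4,223.7),(151.9,238.2),(152.4,231.7)]]);print('board manual',B,B.mean(0), 'scene',onplane(s,357.1,103.4,.186),onplane(s,415.6,91,.186))
C=np.array([onplane(t,*p,.095) for p in [(252.1,195.9),(325.1,209.1),(315.6,263.9),(242.6,250.6)]])
print('crate',C,C.mean(0),'sides',np.linalg.norm(C-np.roll(C,-1,0),axis=1))
e=(C[0]-C[1])+(C[3]-C[2]);f=(C[0]-C[3])+(C[1]-C[2])
print('yaw',np.arctan2(-e[0],e[1]),np.arctan2(f[1],f[0]))
print('scene crate -x-y,-x+y,+x+y',[onplane(s,*p,.095) for p in [(220.9,171.6),(286.1,154.1),(305.6,188.4)]])
print('teal',[onplane(t,*p,z) for p,z in [((248,133),.095),((318,148),0.),((247,139),0.)]],'pink',[onplane(t,*p,.095) for p in [(340,177),(359,135),(408,208)]])
E
```

```text
rect px [[ 83.1194 224.183 ]
 [ 84.4244 217.9841]
 [151.8064 232.1698]
 [150.5013 238.3687]]
board [[0.5253 0.3772 0.186 ]
 [0.5375 0.375  0.186 ]
 [0.5108 0.2389 0.186 ]
 [0.4988 0.2412 0.186 ]]
board manual [[0.5376 0.3784 0.186 ]
 [0.5262 0.3787 0.186 ]
 [0.4991 0.2384 0.186 ]
 [0.5117 0.2378 0.186 ]] [0.5187 0.3083 0.186 ] scene [0.5003 0.2411 0.186 ] [0.5335 0.3857 0.186 ]
crate [[ 0.5937  0.0497  0.095 ]
 [ 0.566  -0.1077  0.095 ]
 [ 0.4485 -0.087   0.095 ]
 [ 0.4761  0.0688  0.095 ]] [ 0.5211 -0.019   0.095 ] sides [0.1598 0.1193 0.1582 0.1191]
yaw -0.1748371814351093 -0.16806922501235413
scene crate -x-y,-x+y,+x+y [array([ 0.4493, -0.0835,  0.095 ]), array([0.4776, 0.0691, 0.095 ]), array([0.5883, 0.0495, 0.095 ])]
teal [array([0.7324, 0.0603, 0.095 ]), array([ 0.7226, -0.1026,  0.    ]), array([0.7436, 0.0688, 0.    ])] pink [array([ 0.6362, -0.1406,  0.095 ]), array([ 0.7302, -0.1838,  0.095 ]), array([ 0.5694, -0.2892,  0.095 ])]
```

```bash
cat >> h.py <<'E'
from scipy.spatial.transform import Rotation as Ro
BC=np.array([.5187,.3083]); BY=-.194; CC=np.array([.5211,-.019]); CY=-.171; H=.152; LEAN=np.radians(20)
def pose(xy,yaw,zo,lean,s):
    "TCP pose that puts the held board's foot at xy, zo"
    n=np.array([np.cos(yaw),np.sin(yaw),0]);k=np.array([0,0,1.])
    u=np.cos(lean)*k-np.sin(lean)*n; y=s*(np.cos(lean)*n+np.sin(lean)*k); z=-u
    R=np.column_stack([np.cross(y,z),y,z])
    return np.r_[xy,zo]+H*u, Ro.from_matrix(R).as_euler('xyz')
def place(xo,zo,s,lean=LEAN): return pose(CC+xo*np.array([np.cos(CY),np.sin(CY)]),CY,zo,lean,s)
E
python3 - <<'E'
from h import *
np.set_printoptions(precision=3,suppress=True)
for s in(1,-1):
    for P in [pose(BC,BY,.006,0,s),pose(BC,BY,.17,0,s),place(.106,.16,s),place(.106,.002,s)]:
        print(s,P,ctrl.inverse_kinematics(*P))
E
```

```text
1 (array([0.519, 0.308, 0.158]), array([3.142, 0.   , 1.377])) [ 0.349  0.199  1.729 -0.     1.214  0.543]
1 (array([0.519, 0.308, 0.322]), array([3.142, 0.   , 1.377])) [ 0.349  0.071  1.567 -0.     1.504  0.543]
1 (array([ 0.574, -0.028,  0.303]), array([2.793, 0.   , 1.4  ])) [-0.261 -0.206  1.893  0.034  1.107 -0.1  ]
1 (array([ 0.574, -0.028,  0.145]), array([2.793, 0.   , 1.4  ])) [-0.261 -0.041  2.044  0.043  0.792 -0.114]
-1 (array([0.519, 0.308, 0.158]), array([-3.142,  0.   , -1.765])) [ 0.349  0.199  1.729 -0.     1.214 -2.599]
-1 (array([0.519, 0.308, 0.322]), array([-3.142,  0.   , -1.765])) [ 0.349  0.071  1.567 -0.     1.504 -2.599]
-1 (array([ 0.574, -0.028,  0.303]), array([-2.793,  0.   , -1.742])) None
-1 (array([ 0.574, -0.028,  0.145]), array([-2.793,  0.   , -1.742])) None
```

```bash
python3 - <<'E'
from h import *
ctrl.move_pose(*pose(BC,BY,.12,0,1))
print(ctrl.line_to(pose(BC,BY,.006,0,1)[0],velocity=.08,guard=8))
ctrl.gripper_to(0.0,60); o=ctrl.get_obs(); print(o['gripper_width'],o['grasp_force'],o['ee_pos'],o['contact_force'])
print(ctrl.line_to(pose(BC,BY,.17,0,1)[0],velocity=.08))
ctrl.move_pose(*place(.112,.17,1))
o=ctrl.get_obs(); print(o['time_s'],o['gripper_width'],o['grasp_force'],o['ee_pos'],o['contact_force'])
save('held',np.vstack([ctrl.capture('scene')[0:300,130:530],ctrl.capture('top')[100:400,60:460]]).reshape(2,300,400,3).transpose(1,0,2,3).reshape(300,800,3))
E
```

```text
False
0.010565218706030086 61.293593645095825 [0.51886352 0.30839632 0.15821234] [-0.52756138  0.4961022   0.8842072 ]
False
7.2333 0.010256402523420007 60.84437012672424 [ 0.58036506 -0.0284157   0.31296474] [ 0.55847953 -0.03660005 -2.65121556]
```

View pics/held.png

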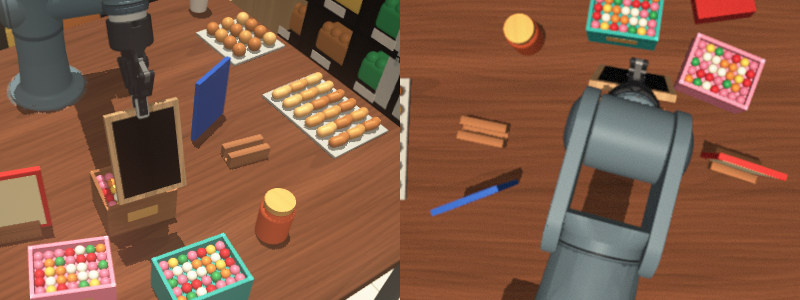

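The board is held and leaning above the crate front, with its bottom corners at scene pixels (245,203) and (316,187). Its holder is empty and nothing else has moved. Now lowering it.

```bash
python3 - <<'E'
from h import *
p=place(.112,.03,1)[0]; print(ctrl.line_to(p,velocity=.1,guard=8))
print(ctrl.line_to(place(.112,-.006,1)[0],velocity=.02,guard=4))
o=ctrl.get_obs(); e=np.array(o['ee_pos']); print(e,place(.112,.002,1)[0],o['contact_force'])
d=np.array([np.cos(CY),np.sin(CY),0])
print(ctrl.line_to(e+[0,0,.001],velocity=.02))
print(ctrl.line_to(e+[0,0,.001]-.018*d,velocity=.02,guard=4))
o=ctrl.get_obs(); print((np.array(o['ee_pos'])-e)@d,o['ee_pos'],o['contact_force'],o['time_s'])
save('down',np.vstack([ctrl.capture('scene')[0:300,130:530],ctrl.capture('top')[100:400,60:460]]).reshape(2,300,400,3).transpose(1,0,2,3).reshape(300,800,3))
E
```

```text
False
True
[ 0.58014427 -0.02917935  0.14516652] [ 0.58023766 -0.02921227  0.14483328] [-1.73589223 -0.37480314  4.3776878 ]
False
True
-0.013646215017124316 [ 0.5666938  -0.02687622  0.14620392] [ 3.23647898  0.26074255 -0.68593554] 11.1667
```

View pics/down.png

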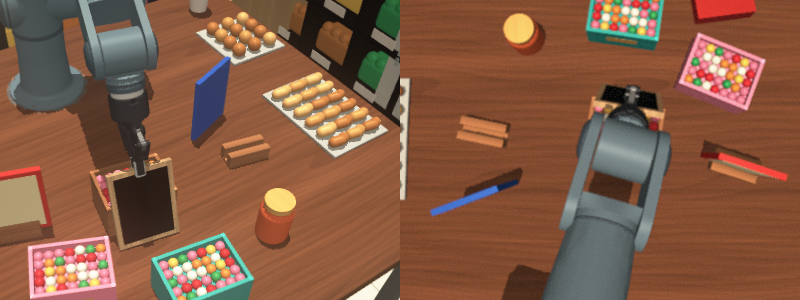

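The board is on the counter and against the crate front, centred, with its bottom corners near scene pixels (251,246) and (307,232). Next I release it, retreat and look again.

```bash
python3 - <<'E'
from h import *
e=np.array(ctrl.get_obs()['ee_pos']); print(ctrl.line_to(e-[0,0,.004],velocity=.01,guard=3))
ctrl.gripper_to(.035); ctrl.dwell(.3)
u=(place(.1,0,1)[0]-np.r_[CC+.1*np.array([np.cos(CY),np.sin(CY)]),0])/H
e=np.array(ctrl.get_obs()['ee_pos']); ctrl.line_to(e+.13*u,velocity=.08)
ctrl.set_joints([0.964,0.245,1.558,0,1.339,-0.174]); ctrl.dwell(.5)
print(ctrl.get_obs()['time_s'])
S=ctrl.capture('scene');T=ctrl.capture('top')
save('end',np.hstack([cv2.resize(S[130:270,200:340],(400,400),interpolation=cv2.INTER_CUBIC),cv2.resize(T[140:280,215:355],(400,400),interpolation=cv2.INTER_CUBIC)]))
E
```

```text
True
16.7583
```

View pics/end.png

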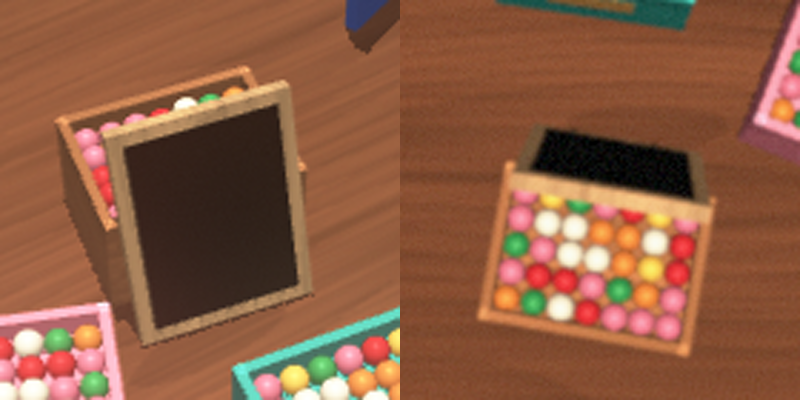

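It leans squarely on the crate front, with foot corners near top-view pixels (265,184) and (322,194). I'll check the numbers before handing in.

```bash
python3 - <<'E'
from h import *
t=ctrl.camera_info('top')
c,s=np.cos(CY),np.sin(CY)
for x,y,z in [(542,127,.004),(705,153,.004),(515,170,.172),(714,200,.172),(690,354,.095),(480,317,.095)]:
    p=onplane(t,(x-400)*.35+214.7,y*.35+139.7,z)[:2]-CC; print(z,np.round([c*p[0]+s*p[1],-s*p[0]+c*p[1]],4))
E
```

```text
0.004 [0.1028 0.0632]
0.004 [ 0.1052 -0.074 ]
0.172 [0.0457 0.0676]
0.172 [ 0.0494 -0.0714]
0.095 [-0.0591 -0.0805]
0.095 [-0.0593  0.0787]
```

Sideways offset is about -4 mm, it is about 1 degree off square, and the lean is about 19 degrees. The crate has not moved.

```bash
python3 -c "
from h import *
print(ctrl.sign_off())"
```

```text
the job is handed in; nothing more can be done
None
```

The chalkboard is leaning on the crate's front at about 19 degrees, roughly 4 mm off centre and 1 degree off square; the crate stayed in place, the cream board and jar were untouched, and the job was handed in at about 17 s with no verdict returned.

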